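# Unlatch the hold-down bar of a tube shaker and hold it up

### The arm

A 7-joint arm with a two-finger parallel gripper is mounted at the origin on a cart in front of the work surface, level with it; the furniture and walls round the work are solid. World frame = base frame: x ahead of the robot, y to its left, z up, the work surface at z = 0. Lengths are in mm, angles in rad, forces in N, time in s.
With the tool pointing down it reaches from about 425 to 825 mm from the base axis. Payload 3.6 kg.
Tool frame: the origin (TCP) lies at the very end of the fingers, on their centre line; the grasp point (between the pads) lies 19 mm behind it; z points along the fingers, y is the line along which they close (so a half turn about z gives the same grasp; the last joint's range is limited). The gripper opens to 93 mm and grips with 3 to 60 N. Pads are 15 mm wide; open, the fingers measure 128 mm over their backs; the gripper's body (75 mm by 188 mm) begins 65 mm behind the grasp point.
Start: joints at [1.19, 0.615, -0.013, 1.423, 0.008, 1.103, -0.04], TCP at [225.822, -609.48, 218.64] pointing down, gripper open.
Joint ranges: [-3.12, 3.12], [-0.3, 2.06], [-1.34, 1.32], [0.26, 2.42], [-1.36, 4.5], [0.01, 1.98], [-2.84, 2.84]. Speed limits (rad/s): [2.79, 2.79, 3.14, 3.14, 3.14, 3.14, 3.14].

### API

Orientations are given as a 3x3 rotation matrix whose columns are the frame's x, y, z axes.
In Python, from cell import manip, jaws, eyes, hand_in, spotter, read_clock, read_qpos, read_qvel, read_tau, read_tcp_pos, read_tcp_rot, read_wrist_force, read_wrist_torque, read_finger_gap, read_finger_force gives the robot as it stands. Calls block until the motion is done:
- manip.movep(position, orientation): joint-space move of the TCP to a pose.
- manip.servo_line(position, rate=150, frame=None): straight line of the TCP; frame=None keeps the orientation; rate is the mean speed in mm/s.
- manip.goto_joints(angles): joint-space move.
- jaws.release() and jaws.close_gripper(): open the fingers fully, or close them until they stop; the grip force is fixed at half the most.
- manip.hold(seconds).
- manip.ik(position, orientation): joint angles nearest the present ones, or None.
- eyes.get_image(name): name is "scene" or "top"; returns a dict with "color" (384x512x3 uint8, blue, green, red), "fx", "fy", "cx", "cy" (pixels), "k1" (the pictures are not rectified: a ray, as slopes to the right and down, at radius r is drawn at 1 + k1 r^2 times it, then the intrinsics apply), "eye" and "attitude" of the camera in the world. Camera axes: x right, y down, z forward; pixel columns grow to the right and rows downward; lengths in mm; the calibration is good to about 2 mm. A picture is of the moment at which its call begins. There is no depth.
A pose or a line that the arm cannot do raises manip.PlanningError and nothing moves.
- hand_in(): hands the job in; it is judged then, once.
Trained networks look in the newest picture that a camera, given by its name, has taken for a name from the list of things; names that differ only in an ending like _2 or _b are one class to them, and where a whole thing is asked for, a point or a joint stands for the part that bears it (a point fixed in the world has none). Each returns a list of dicts, best first, with "conf" (0 to 1); they miss things now and then, are a little off and sometimes report something else, mostly with a low value. They report only what shows in the picture. A call takes as long as a camera call. They do not tell look-alikes from the thing itself.
- spotter.silhouettes(camera, target): "mask" (384x512 bool, what is visible of it) and "box" ([centre column, centre row, width, height] in pixels, round what is visible of it).
Readings, each from a call of its own:
- read_clock(): time.
- read_qpos(): joint angles.
- read_qvel(): joint speeds.
- read_tau(): joint torques, N m.
- read_tcp_pos(): TCP position.
- read_tcp_rot(): TCP orientation.
- read_wrist_force(): force on the tool from outside, world axes, zero at the start.
- read_wrist_torque(): the same for the moment, N m.
- read_finger_gap(): finger opening in mm.
- read_finger_force(): force on a finger pad.
Only numpy, scipy, OpenCV 4.12 (cv2) and the standard library are available. Lean on these libraries where they do the work, as an engineer would, in place of code of your own. Each camera call takes 0.05 s, during which the arm holds its last target. There are 200 camera calls.

### The job

Open the white shaker's blue hold-down bar so that I can swap the tube box under it: draw the yellow-headed locking pin up out of the latch and park it, fully seated, in the black pin block on the same shaker. Then pull the red latch grip sideways, away from the bar, against its spring, keep it pulled and lift the bar's socket off the ball while doing so, until the socket is about 10 cm or more above the ball. The bar has no stay and would fall shut, so finish still holding it up, motionless; leave the tube box in its nest and do not disturb the other things on the bench.

Things in the scene. Friction and masses are not known exactly. Their poses are not given: they have to be found in the camera images.
- shaker: White bench shaker, fixed, 300 (x) x 160 (y) mm, grey metal platform 56 mm up; origin under its centre, on the worktop. x points from its front panel (dial, display) to its hinge end, y to its left, z up; turned up to 0.3 rad. Offsets (x, y, z) in mm below are in this frame. On top: ball stud at (-100, 0), hinge bracket at (115, 0), 126 high, box nest, black pin block, blue bar with latch.
- bar (a joint): Angle of the blue hold-down bar about its level hinge along the shaker's y through (115, 0, 112): 0 = down on the ball, grows as its front end rises, to 1.2 rad. Bar 28 mm wide, top at z = 122. Bar and latch weigh about 0.5 kg; let go, it falls shut. With the latch pulled under 11 mm its fork keeps the socket on the ball; keep it pulled until the socket has risen 30 mm.
- bar_socket (a point): Centre of the dome-shaped socket (39 mm across, top at z = 127) at the bar's front end, 215 mm from the hinge. Lies at the ball's centre when the bar is down; 88 mm higher at a bar angle of 0.42 rad, 121 mm at 0.6.
- ball (a point): Centre of the 24 mm steel ball on the shaker, at (-100, 0, 104).
- latch (a joint): Travel (m) of the spring latch in a channel on the right side of the socket: 0 = in, fork under the ball; 0.018 = fully pulled to its stop, along the bar's -y (the shaker's right). The spring returns it with about 4 N at 0 and 10.5 N fully pulled. The locking pin, while in, stops it after 1 to 3 mm.
- latch_grip (a point): Middle of the red upright grip on the latch's outer end, at (-100, -98, 124) with bar down and latch in. Grip 26 (x) x 14 (y) x 62 mm high, z 84 to 146, on a rod whose top is at z = 98; moves with bar and latch; 31 mm free beside it. Can be pinched from above across its 14 mm, fingers closing along y, and may turn between the fingers as the bar rises.
- lock_pin: Loose upright locking pin, 68 mm long, 35 g, at (-100, -40) in the latch channel. Origin at the shank's tip, z up: steel shank 8 mm thick to z = 26, 19 mm collar 26 to 29, 9 mm stem, yellow round head 20 mm thick from 46 to 68. Collar on the channel, tip at z = 77.5 at first. Take the head from above, fingers closing along the shaker's x; lift straight up 35 mm to clear the channel.
- pin_head (a point): Middle of the yellow head of the locking pin, 57 mm from its tip.
- pin_park (a point): Centre of the mouth of the bore in the black pin block (26 x 26 mm, 30 high on the platform), at (-108, 56, 86). Bore 11 mm wide with a 3 mm chamfer, 28 mm deep; a seated pin stands upright, collar on the block, tip at z = 60.
- nest (a point): Middle of the floor of the nest (12 mm high rails round the box), on the platform at (22, 0, 56).
- tube_box: Pink freezer box for tubes, 66 x 66 x 42 mm, loose in the nest under the bar's rubber pad; origin at the centre of its underside. Stays where it is.
- next_box: A like pink box waiting on the bench to the left, 66 x 66 x 42 mm; origin under its centre. Bystander.
- timer: White lab timer, 66 x 70 x 18 mm, flat on the bench; origin under its centre. Bystander.
- dye_bottle: Small bottle with purple contents and red cap, 56 mm across, 120 high; origin under its centre. Bystander.
- pbs_bottle: Clear bottle with blue cap, 68 mm across, 150 high; origin under its centre. Bystander.
- flask: Conical glass flask, 82 mm across, 117 high; origin under its centre. Bystander.
- petri: Lidded petri dish, 68 mm across, 15 high; origin under its centre. Bystander.
- marker: Black-capped white marker pen, 134 mm long, 12 thick, lying on the bench to the left; origin under its middle. Bystander.
There are look-alikes about, which are no part of the job. What is shaped like the tube_box but turquoise is not meant.

How it is judged:
By the outcome, as a careful person would: the job done as asked, in the order asked, and still so for the second after the job is handed in, while the arm keeps its last pose, push and grip.
It also fails if it takes over 51 s, if anything falls off the work surface, if the arm or the gripper's body presses on something with over 40 N, if the wrist force passes 120 N, or if a joint passes its speed limit or range.

## Working session

There is one attempt and no reset: what is moved stays moved. The work goes in short steps, each a Python script; the robot and the scene stay as the last script left them, time stands still between calls to the robot, and variables do not carry over. Pictures are saved under pics/ and viewed, at most 10 in all, crops included, and the job is handed in when it is done.

```bash
mkdir -p pics; ls
python3 - <<'E'
from cell import *
import cv2,numpy as np
for n in ("scene","top"):
    d=eyes.get_image(n); cv2.imwrite(f"pics/{n}0.png",d["color"])
    print(n,{k:(np.round(v,4).tolist() if k!="color" else 0) for k,v in d.items()})
    for t in ("shaker","lock_pin","latch_grip","bar_socket","pin_park","tube_box"):
        print(t,[(round(r["conf"],2),np.round(r["box"]).tolist()) for r in spotter.silhouettes(n,t)][:4])
print(read_clock())
E
```

```text
pics
scene {'color': 0, 'fx': 434.791, 'fy': 434.791, 'cx': 251.8182, 'cy': 186.6038, 'k1': -0.1662, 'eye': [-120.087, 1308.3985, 796.8246], 'attitude': [[-0.8957, -0.1979, 0.3981], [-0.4445, 0.378, -0.8121], [0.0103, -0.9044, -0.4265]]}
shaker [(0.91, [236.0, 199.0, 84.0, 58.0])]
lock_pin [(0.6, [263.0, 182.0, 8.0, 10.0]), (0.53, [238.0, 196.0, 83.0, 53.0])]
latch_grip [(0.72, [306.0, 177.0, 18.0, 9.0])]
bar_socket [(0.64, [243.0, 183.0, 63.0, 24.0])]
pin_park [(0.65, [236.0, 198.0, 85.0, 53.0]), (0.36, [244.0, 184.0, 64.0, 27.0])]
tube_box [(0.79, [223.0, 228.0, 28.0, 24.0]), (0.75, [230.0, 189.0, 24.0, 16.0]), (0.59, [272.0, 188.0, 19.0, 15.0])]
top {'color': 0, 'fx': 372.3471, 'fy': 372.3471, 'cx': 255.0246, 'cy': 190.6409, 'k1': -0.0003, 'eye': [342.1596, -59.0142, 1505.1877], 'attitude': [[0.0051, -0.9888, 0.1494], [-1.0, -0.0054, -0.0015], [0.0023, -0.1494, -0.9888]]}
shaker [(0.75, [244.0, 184.0, 55.0, 76.0])]
lock_pin []
latch_grip [(0.57, [376.0, 226.0, 17.0, 13.0])]
bar_socket [(0.72, [250.0, 178.0, 32.0, 68.0]), (0.25, [245.0, 183.0, 55.0, 79.0])]
pin_park [(0.88, [242.0, 184.0, 48.0, 80.0]), (0.21, [341.0, 223.0, 20.0, 18.0])]
tube_box [(0.71, [195.0, 197.0, 25.0, 25.0]), (0.65, [292.0, 199.0, 20.0, 21.0]), (0.4, [242.0, 181.0, 18.0, 9.0])]
0.7
```

Run:
```python
import cv2,numpy as np
t=cv2.imread("pics/top0.png");s=cv2.imread("pics/scene0.png")
a=cv2.resize(t[130:250,150:400],(800,384),interpolation=cv2.INTER_CUBIC)
cv2.imwrite("pics/a.png",a)
b=cv2.resize(s[150:260,180:330],(800,587),interpolation=cv2.INTER_CUBIC)
cv2.imwrite("pics/b.png",b)
```

```text
(no output)
```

View pics/a.png

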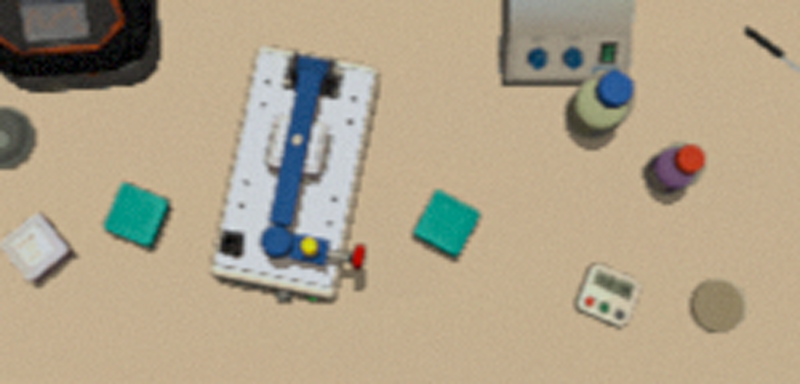

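View pics/b.png

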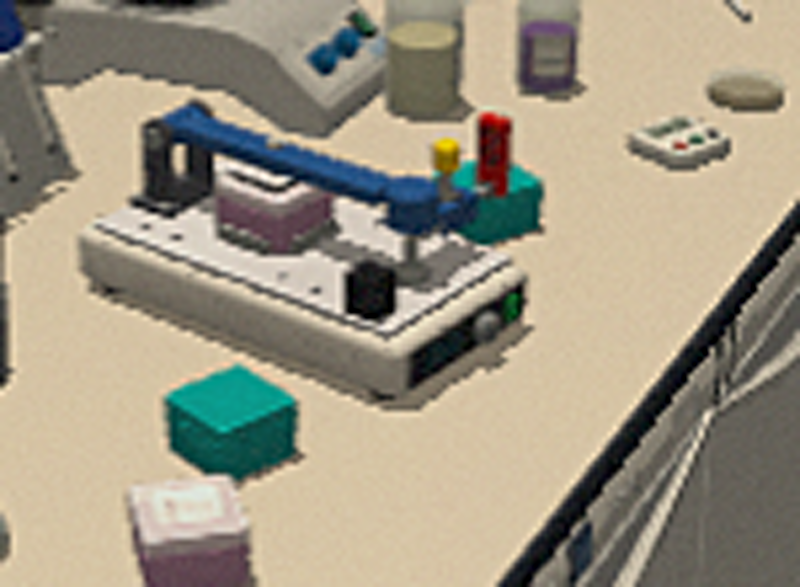

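View pics/top0.png

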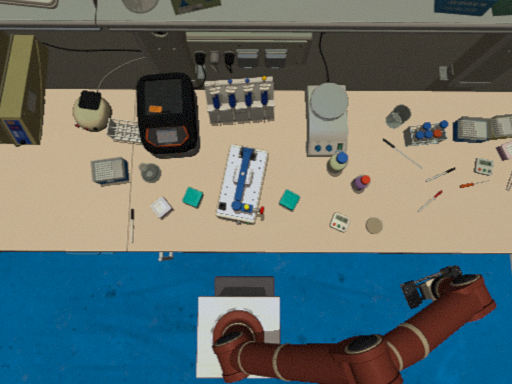

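The top picture shows the shaker at about (243,184). The yellow head is at (246.6,206.6), the red grip at (262,210), the black block at (222,206), and the hinge end points up (+x).

Look-alikes:
- **Red:** the dye bottle's cap at (365,180).
- **Boxes:** turquoise ones at (193,197) and (289,200), and the pink spare at (161,207).
- **Pin head:** only one yellow head sits on the shaker. A yellowish dot at (264,79) on the pipette rack is not it.

The scene crop confirms the choice: head at (263.6,179), grip at (272.5,178), block at (249.6,204).

```bash
cat > h.py <<'E'
import numpy as np,cv2
from scipy.optimize import least_squares
from scipy.spatial.transform import Rotation as R
from cell import *
def proj(d,P):
    q=(np.atleast_2d(P)-d["eye"])@np.array(d["attitude"]); q=q[:,:2]/q[:,2:]
    q=q*(1+d["k1"]*(q**2).sum(1,keepdims=True)); return q*[d["fx"],d["fy"]]+[d["cx"],d["cy"]]
def hullc(d,P):
    m=cv2.moments(cv2.convexHull(proj(d,P).astype(np.float32))); return np.array([m["m10"],m["m01"]])/m["m00"]
def box(c,s): return np.array([[c[i]+k[i]*s[i]/2 for i in range(3)] for k in np.array(np.meshgrid(*[[-1,1]]*3)).reshape(3,-1).T])
def cyl(x,y,r,z0,z1): return np.array([[x+r*np.cos(a),y+r*np.sin(a),z] for z in (z0,z1) for a in np.arange(0,6.28,.2)])
def S(p,v):
    c,s=np.cos(p[2]),np.sin(p[2]); return np.atleast_2d(v)@np.array([[c,s,0],[-s,c,0],[0,0,1]])+[p[0],p[1],0]
def cent(img,kind,c,r=11):
    x0,y0=int(c[0])-r,int(c[1])-r; w=img[y0:y0+2*r+1,x0:x0+2*r+1].astype(float)
    b,g,rr=w[...,0],w[...,1],w[...,2]
    k={"y":np.minimum(rr,g)-b-60,"r":rr-np.maximum(b,g)-60,"k":75-w.max(2)}[kind]
    m=(k>0).astype(np.uint8); n,l,st,ce=cv2.connectedComponentsWithStats(m)
    if n<2: return None,0
    i=min(range(1,n),key=lambda i:np.hypot(*(ce[i]-r))-st[i,4]*.2)
    return ce[i]+[x0,y0],st[i,4]
MODEL={"y":cyl(-100,-40,10,123.5,145.5),"r":box((-100,-98,115),(26,14,62)),"k":box((-108,56,71),(26,26,30))}
E
cat > f.py <<'E'
from h import *
G={"top":{"y":(246.6,206.6),"r":(262,210),"k":(222.2,205.9)},"scene":{"y":(263.6,179.1),"r":(272.5,178.5),"k":(249.6,203.8)}}
obs=[]
for n in G:
    d=eyes.get_image(n)
    for k,c in G[n].items():
        o,a=cent(d["color"],k,c,8); print(n,k,o,a); obs.append((d,n,k,o))
f=lambda p:np.concatenate([hullc(d,S(p,MODEL[k]))-o for d,n,k,o in obs])
r=least_squares(f,[600,0,-.15],x_scale=[10,10,.1],loss="soft_l1"); print(r.x.round(4)); print(f(r.x).reshape(-1,2).round(2))
p=r.x
for nm,v in dict(pin=(-100,-40,134.5),grip=(-100,-98,124),park=(-108,56,86),ball=(-100,0,104)).items(): print(nm,S(p,v).round(1))
np.save("p.npy",p)
E
python3 f.py
```

```text
top y [246.23809524 206.38095238] 21
top r [261.56521739 209.56521739] 23
top k [222.    205.825] 40
scene y [263.30769231 178.34615385] 26
scene r [272.58 177.86] 50
scene k [249.30769231 204.        ] 91
[ 5.926643e+02  0.000000e+00 -9.160000e-02]
[[ 0.49  0.17]
 [ 0.71 -1.03]
 [ 0.11  2.14]
 [-0.04  0.78]
 [-1.79  0.63]
 [ 2.02  0.96]]
pin [[489.4 -30.7 134.5]]
grip [[484.1 -88.4 124. ]]
park [[490.2  65.6  86. ]]
ball [[493.1   9.1 104. ]]
```

```bash
sed -i 's/^r=least.*$/from scipy.optimize import minimize\nr=minimize(lambda p:np.abs(f(p)).clip(.2).sum()*0+(f(p)**2).sum(),[600,-10,-.15],method="Nelder-Mead",options=dict(initial_simplex=[[600,-10,-.15],[620,-10,-.15],[600,10,-.15],[600,-10,-.3]],xatol=1e-3,fatol=1e-5)); print(r.x.round(4)); print(f(r.x).reshape(-1,2).round(2))/' f.py; python3 f.py
```

```text
top y [246.17391304 206.43478261] 23
top r [261.56521739 209.56521739] 23
top k [222.    205.825] 40
scene y [263.30769231 178.34615385] 26
scene r [272.45098039 177.94117647] 51
scene k [249.24444444 204.02222222] 90
[ 5.951101e+02 -8.923700e+00 -1.801000e-01]
[[ 0.47  0.08]
 [ 0.43  0.28]
 [ 0.19 -0.09]
 [-0.11  0.81]
 [-0.59  0.89]
 [-0.05  0.41]]
pin [[489.6 -30.4 134.5]]
grip [[479.2 -87.4 124. ]]
park [[498.9  65.5  86. ]]
ball [[496.7   9.  104. ]]
```

```bash
cat >> h.py <<'E'
try: p=np.load("p.npy")
except Exception: p=None
def frame(ydir,tilt=0):
    "tool down, closing along ydir (shaker frame), leaned with the bar by tilt"
    z=np.array([0,0,-1.]); y=np.array([*ydir,0.]); F=np.stack([np.cross(y,z),y,z],1)
    return R.from_euler("z",p[2]).as_matrix()@R.from_euler("y",tilt).as_matrix()@F
W=lambda x,y,z:S(p,(x,y,z))[0]
def st(t=""): print(t,"t",np.round(read_clock(),2),"tcp",np.round(read_tcp_pos(),1),"F",np.round(read_wrist_force(),1),"gap",np.round(read_finger_gap(),1),"ff",np.round(read_finger_force(),1))
def arc(th,y,zt):
    "TCP and frame for bar angle th; zt = TCP height with bar down"
    zr=zt-112; return W(115-215*np.cos(th)+zr*np.sin(th),y,112+215*np.sin(th)+zr*np.cos(th))
E
python3 - <<'E'
from h import *
print(np.round(read_tcp_rot(),2).tolist())
for s in (1,-1):
    for nm,P,F in [("pin",W(-100,-40,115.5),frame((s,0))),("up",W(-100,-40,200),frame((s,0))),("park",W(-108,56,98),frame((s,0))),("grip",W(-100,-98,110),frame((0,s))),("gripup",W(-100,-98,200),frame((0,s)))]+[(f"arc{t}",arc(t,-114,110),frame((0,s),t*k)) for t in (.3,.6) for k in (0,1,-1)]:
        q=manip.ik(P,F); print(s,nm,None if q is None else np.round(q,2))
E
```

```text
[[0.94, 0.35, 0.0], [0.35, -0.94, 0.0], [0.0, -0.0, -1.0]]
1 pin [ 0.25  0.53 -0.34  1.99  0.28  0.66 -0.45]
1 up [ 0.31  0.42 -0.41  1.89  0.21  0.88 -0.39]
1 park [ 0.06  0.58 -0.35  1.97  0.31  0.64 -0.67]
1 grip [ 0.57  0.6  -0.65  2.    0.54  0.72  0.98]
1 gripup [ 0.65  0.48 -0.75  1.89  0.4   0.93  1.11]
1 arc0.3 [ 0.65  0.52 -0.72  1.9   0.44  0.88  1.11]
1 arc0.3 [ 0.61  0.68 -0.74  1.66  0.38  1.27  1.14]
1 arc0.3 [ 0.62  0.38 -0.61  2.16  0.62  0.43  0.94]
1 arc0.6 [ 0.66  0.49 -0.75  1.75  0.38  1.04  1.17]
1 arc0.6 [ 0.53  0.84 -0.76  1.28  0.34  1.79  1.16]
1 arc0.6 [ 0.22  0.22 -0.06  2.28  0.54  0.05  1.02]
-1 pin [ 0.71  0.79 -1.15  1.98  0.88  1.    2.08]
-1 up [ 0.74  0.63 -1.15  1.88  0.66  1.08  2.29]
-1 park [ 0.5   0.84 -1.15  1.96  0.94  1.01  1.86]
-1 grip [ 0.1   0.52  0.05  2.01 -0.04  0.61 -1.57]
-1 gripup [ 0.16  0.39 -0.03  1.91  0.01  0.85 -1.63]
-1 arc0.3 [ 0.16  0.43  0.01  1.92 -0.    0.79 -1.58]
-1 arc0.3 [ 0.13  0.58  0.06  1.68 -0.03  1.18 -1.55]
-1 arc0.3 [ 0.15  0.33  0.03  2.17 -0.02  0.34 -1.57]
-1 arc0.6 [ 0.19  0.41 -0.03  1.77  0.02  0.97 -1.6 ]
-1 arc0.6 [ 0.11  0.74  0.12  1.3  -0.06  1.7  -1.51]
-1 arc0.6 [ 0.14  0.22  0.03  2.28  0.01  0.04 -1.6 ]
```

Run:
```python
from h import *
F=frame((1,0))
manip.movep(W(-100,-40,215),F); st("above")
manip.servo_line(W(-100,-40,150),rate=150); st()
manip.servo_line(W(-100,-40,115.5),rate=60); st("down")
jaws.close_gripper(); st("closed")
manip.servo_line(W(-100,-40,130),rate=40); st("lift15")
manip.servo_line(W(-100,-40,200),rate=80); st("up")
for n in ("scene","top"):
    d=eyes.get_image(n); c=d["color"]
    cv2.imwrite(f"pics/{n}1.png",c)
    if n=="scene": cv2.imwrite("pics/s1c.png",cv2.resize(c[110:240,180:350],(784,600),interpolation=cv2.INTER_CUBIC))
```

```text
above t 3.18 tcp [489.7 -31.8 214.9] F [-0.6 -0.2 -0.4] gap 93.4 ff 0.0
 t 3.76 tcp [490.  -30.6 150.3] F [0.4 0.2 0.1] gap 93.4 ff 0.0
down t 4.48 tcp [489.7 -30.2 115.4] F [-0.1  0.3 -0.4] gap 93.3 ff 0.0
closed t 5.63 tcp [489.6 -30.4 115.5] F [-0.3 -0.1  0.1] gap 18.8 ff 30.0
lift15 t 6.15 tcp [489.7 -30.4 130.3] F [-0.3  0.8 -0.3] gap 18.9 ff 30.0
up t 7.18 tcp [489.1 -30.4 199.5] F [-0.4 -0.5 -0.4] gap 18.6 ff 30.0
```

View pics/s1c.png

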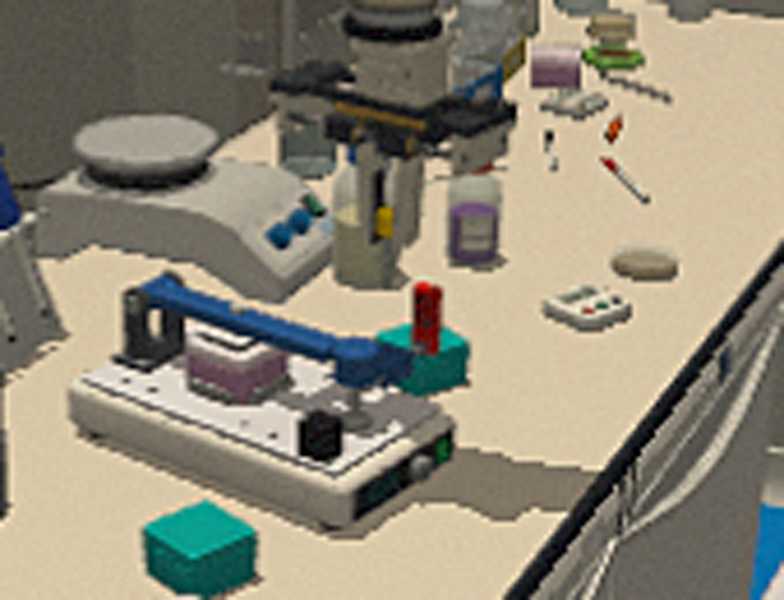

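The pin is out of the channel and hangs between the fingers, with the yellow head at crop (384,222). The latch now shows no pin. Next I'll carry it over the dome to the block.

Run:
```python
from h import *
manip.servo_line(W(-108,56,200),rate=120); st("over")
manip.servo_line(W(-108,56,130),rate=120); st("tip z92")
z=130
while z>97.5:
    z-=4 if z>102 else 1.5; manip.servo_line(W(-108,56,z),rate=30)
    f=read_wrist_force(); print(z,np.round(read_tcp_pos()[2],1),np.round(f,1))
    if np.linalg.norm(f)>10: break
st()
for n in ("scene","top"):
    d=eyes.get_image(n); c=d["color"]
    cv2.imwrite(f"pics/{n}2.png",c)
    if n=="scene": cv2.imwrite("pics/s2c.png",cv2.resize(c[150:230,200:300],(750,600),interpolation=cv2.INTER_CUBIC))
```

```text
over t 8.22 tcp [498.8  64.4 199.8] F [-0.  -0.3 -0.6] gap 19.0 ff 30.0
tip z92 t 8.96 tcp [499.4  65.4 130.4] F [ 0.9 -0.7 -0.2] gap 19.1 ff 30.0
126 126.3 [-0.5 -0.4  0.1]
122 121.8 [-1.1 -0.6 -0.2]
118 117.7 [ 0.3  0.2 -0.6]
114 113.8 [-0.7  0.3  0.2]
110 109.8 [ 1.1  0.2 -1.3]
106 105.8 [-0.2 -0.1 -0.1]
102 101.7 [ 0.4  0.1 -1.2]
100.5 100.4 [ 0.3 -0.6 -0.5]
99.0 98.9 [ 0.5  0.7 -0.2]
97.5 97.9 [-0.3  0.1  4. ]
 t 11.69 tcp [499.2  65.6  97.9] F [-0.3  0.1  4. ] gap 18.8 ff 30.0
```

View pics/s2c.png

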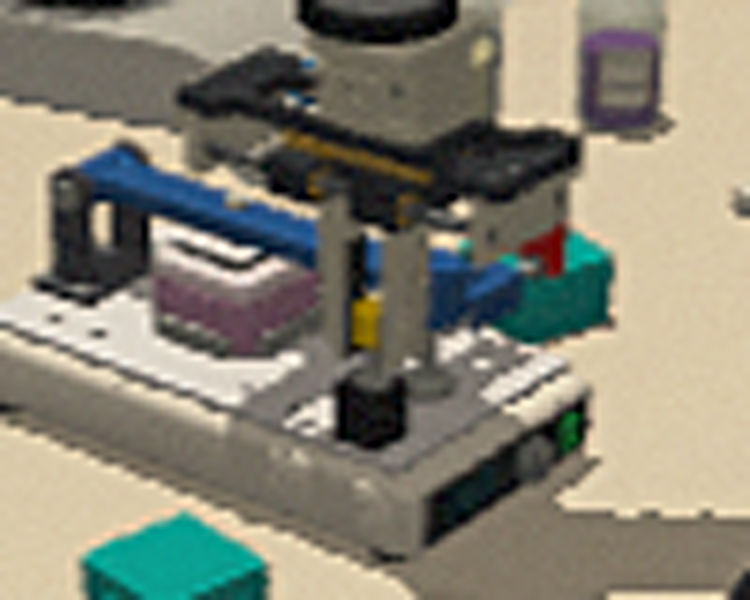

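Contact came at exactly the seated height (TCP z 97.9, 4 N), and the collar rests on the block at crop (370,385). I'll release it, check it, and go to the grip.

Run:
```python
from h import *
jaws.release(); st("rel")
manip.servo_line(W(-108,56,220),rate=150)
manip.movep(W(-100,-98,215),frame((0,-1))); st("above grip")
out=[]
for n in ("top","scene"):
    d=eyes.get_image(n); c=d["color"]; cv2.imwrite(f"pics/{n}3.png",c)
    m=S(p,cyl(-108,56,10,106,128)); g=hullc(d,m); o,a=cent(c,"y",g,8); print(n,"head exp",g,"obs",o,a)
    g=hullc(d,S(p,MODEL["r"])); o,a=cent(c,"r",g,8); print(n,"grip exp",g,"obs",o,a)
    if n=="scene": cv2.imwrite("pics/s3c.png",cv2.resize(c[150:230,200:300],(750,600),interpolation=cv2.INTER_CUBIC))
```

```text
rel t 13.03 tcp [498.9  65.5  97.5] F [-0.3 -0.2 -0.4] gap 92.9 ff 0.0
above grip t 14.98 tcp [479.1 -86.4 214.5] F [ 0.4 -0.3  0.9] gap 93.2 ff 0.0
top head exp [221.16313396 204.41097234] obs [220.72727273 204.18181818] 22
top grip exp [261.99090896 209.84479346] obs None 0
scene head exp [249.30366927 192.95603076] obs [249.39285714 192.14285714] 28
scene grip exp [271.86290974 178.83336189] obs [272.53061224 178.30612245] 49
```

View pics/s3c.png

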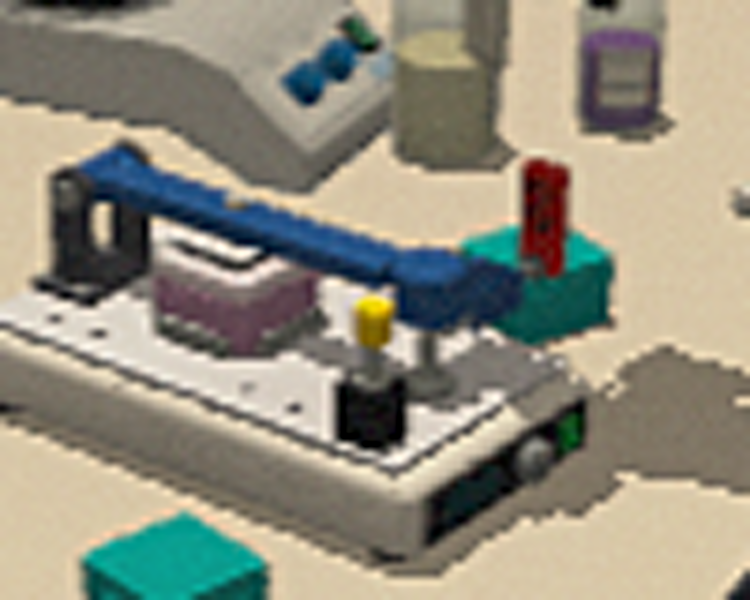

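The pin is fully seated: head at crop (374,322), collar on the block, and it matches the model to within 1 px. Now pinch the grip and pull.

Run:
```python
from h import *
manip.servo_line(W(-100,-98,150),rate=130); st()
manip.servo_line(W(-100,-98,112),rate=60); st("down")
jaws.close_gripper(); st("closed")
yd=R.from_euler("z",p[2]).as_matrix()[:,1]
for k in range(4,17,2):
    manip.servo_line(W(-100,-98-k,112),rate=30); manip.hold(.05)
    f=np.mean([read_wrist_force() for _ in range(5)],0); print(k,"pull",round(float(f@yd),1),np.round(f,1),np.round(read_finger_gap(),1))
    if abs(f@yd)>16: break
st()
```

```text
t 15.73 tcp [479.7 -87.3 150.4] F [-0.7  0.1 -0.6] gap 92.7 ff 0.0
down t 16.52 tcp [479.4 -87.5 112. ] F [0.1 0.4 0.2] gap 92.9 ff 0.0
closed t 17.72 tcp [479.3 -86.9 112. ] F [0.7 2.1 0.3] gap 13.8 ff 30.0
4 pull 5.0 [ 1.2  4.9 -0. ] 14.0
6 pull 5.2 [ 1.7  4.9 -0.7] 13.9
8 pull 6.2 [1.7 5.9 0. ] 13.7
10 pull 6.1 [ 0.8  6.  -0.4] 13.9
12 pull 6.7 [0.9 6.6 0.3] 14.0
14 pull 8.5 [ 0.5  8.5 -0.5] 13.8
16 pull 8.3 [1.6 8.2 0.2] 13.7
 t 19.85 tcp [476.8 -99.8 112. ] F [1.6 8.2 0.2] gap 13.7 ff 30.0
```

Run:
```python
from h import *
yd=R.from_euler("z",p[2]).as_matrix()[:,1]
for k in (18,19.5,21):
    manip.servo_line(W(-100,-98-k,112),rate=30); manip.hold(.15)
    f=np.mean([read_wrist_force() for _ in range(8)],0); q=read_tcp_pos(); print(k,"pull",round(float(f@yd),1),"y_sh",round(float((q-W(-100,-98,112))@yd),1))
    if f@yd>10: break
print(k); st()
```

```text
18 pull 9.5 y_sh -14.3
19.5 pull 9.2 y_sh -15.5
21 pull 9.4 y_sh -16.7
21
 t 21.05 tcp [ 476.  -103.9  112. ] F [1.5 9.3 0.6] gap 14.0 ff 30.0
```

Pulled about 16 mm at 9.4 N (needs at least 11, stop at 18). Now I'll lift along the arc with the tool turning with the bar.

Run:
```python
from h import *
Rz=R.from_euler("z",p[2]).as_matrix()
for th in (.03,.06,.1,.15,.2,.27,.34,.41,.48,.55,.6):
    manip.servo_line(arc(th,-119,112),rate=45,frame=frame((0,-1),th))
    f=np.mean([read_wrist_force() for _ in range(5)],0); q=read_tcp_pos()
    print(th,"F_sh",(f@Rz).round(1),"err",((q-arc(th,-119,112))@Rz).round(1),np.round(read_finger_gap(),1),round(float(read_clock()),2))
    if np.linalg.norm(f)>30: print("STOP"); break
manip.hold(.3); st()
for n in ("scene","top"):
    d=eyes.get_image(n); c=d["color"]; cv2.imwrite(f"pics/{n}4.png",c)
    if n=="scene": cv2.imwrite("pics/s4c.png",cv2.resize(c[110:235,180:340],(768,600),interpolation=cv2.INTER_CUBIC))
```

```text
0.03 F_sh [-0.4  9.8 -1.4] err [-0.2  4.4 -0.3] 14.1 21.34
0.06 F_sh [ 0.2  9.8 -1.6] err [-0.2  4.5 -0.3] 13.7 21.63
0.1 F_sh [-0.4  9.8 -1.6] err [-0.2  4.6 -0.3] 14.1 21.98
0.15 F_sh [-1.   9.6 -1.8] err [-0.2  4.8 -0.4] 13.9 22.37
0.2 F_sh [-2.1  9.7 -1.3] err [-0.3  4.9 -0.4] 13.9 22.76
0.27 F_sh [-1.3  9.9 -2.2] err [-0.3  5.  -0.5] 13.9 23.24
0.34 F_sh [-0.4  9.4 -1.1] err [-0.4  5.1 -0.5] 14.0 23.73
0.41 F_sh [-1.7 10.1 -0.6] err [-0.4  5.1 -0.5] 13.7 24.21
0.48 F_sh [-1.9  9.5 -0.9] err [-0.5  5.2 -0.4] 13.8 24.69
0.55 F_sh [-1.3  9.4  0.4] err [-0.5  5.1 -0.4] 13.9 25.18
0.6 F_sh [-1.1  9.4  0.2] err [-0.5  5.  -0.3] 14.1 25.57
 t 25.87 tcp [ 512.8 -109.8  233.1] F [-0.1 10.6 -1.1] gap 13.9 ff 30.0
```

View pics/s4c.png

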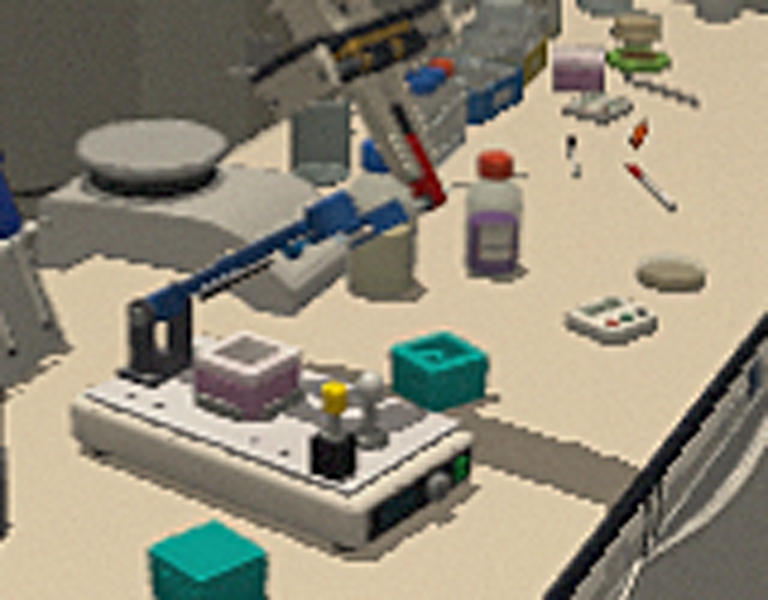

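The bar is up at about 0.6 rad, with the socket at crop (330,215). The ball is bare at (370,385), the pin is seated at (334,400), and the box is still in its nest.

Run:
```python
from h import *
manip.hold(.5); st(); print(np.abs(read_qvel()).max()); print(hand_in())
```

```text
t 26.47 tcp [ 512.8 -109.8  233. ] F [ 1.5  9.6 -0.5] gap 14.1 ff 30.0
0.0007269195112054902
the job is handed in; nothing more can be done
None
```

The job is handed in at about 26.5 s: the locking pin is fully seated in the black block, and the arm is holding the bar still with its socket about 12 cm above the ball and the latch still pulled; the tube box is in its nest and nothing else looks disturbed.

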